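# Hold the water test case open to show its chart

### The arm

A 6-joint arm with a two-finger parallel gripper is mounted at the origin on a cart in front of the work surface, level with it; the furniture and walls round the work are solid. World frame = base frame: x ahead of the robot, y to its left, z up, the work surface at z = 0. Lengths are in m, angles in rad, forces in N, time in s.
With the tool pointing down it reaches from about 0.35 to 0.775 m from the base axis. Payload 7.3 kg.
Tool frame: the origin (TCP) lies at the very end of the fingers, on their centre line; the grasp point (between the pads) lies 19 mm behind it (pinch_z is the distance from the TCP to the grasp point, in m); z points along the fingers, y is the line along which they close (so a half turn about z gives the same grasp; the last joint's range is limited). The gripper opens to 92 mm and grips with 3 to 60 N. Pads are 19 mm wide; open, the fingers measure 130 mm over their backs; the gripper's body (75 mm by 190 mm) begins 47 mm behind the grasp point.
Start: joints at [1.046, 0.342, 1.524, -0, 1.275, -0.146], TCP at [0.194, 0.488, 0.201] pointing down, gripper open.
Joint ranges: [-2.53, 2.53], [-0.77, 2.02], [0.04, 2.7], [-1, 4.14], [0.28, 2.66], [-3.11, 3.11]. Speed limits (rad/s): [2.57, 2.57, 3.14, 3.14, 3.14, 3.14].

### API

Orientations are given as [roll, pitch, yaw] about the fixed x, y, z axes, in that order (R = Rz(yaw) Ry(pitch) Rx(roll)).
In Python, from cell import * gives the robot as it stands.
- The arm moves only by the tool arm_command, never from a script. Its arguments are lists of equal length, an entry for each row: "fingers": the gripper command: -1 is fully open, 1 is shut, values between are in proportion; "travel": the shift along the tool's x, y, z in m, a list of three; "dr": the turn, a rotation vector about the tool's x, y, z in degrees, a list of three. In form: {"fingers": [fingers, ...], "travel": [[x, y, z], ...], "dr": [[wx, wy, wz], ...]}. A call has 1 to 8 rows; each row is the pose to reach, as a shift and turn from the pose commanded when the call began, along the tool's axes at that moment; what a row does not reach only later rows make up. A row lasts 1/12 s, in which the tool goes at most 41.7 mm and 7.16 degrees, less where a joint would pass 70% of its speed; a pose out of reach is approached as far as the arm can. A call with a gripper value outside its range is refused whole. The fingers move at their own pace and stop on an object; "squeeze" is the grip in N (left out, the last holds). Time passes only in rows, so rows that repeat a pose let the fingers close. It gives the time, the measured TCP pose, the force, the opening and the grip force at its end, in the units of the state.
- observe(): the state, without advancing time (a new reading comes with each control period).
- read_camera(name): name is "scene" or "top" or "wrist"; returns a dict with "color" (480x640x3 uint8, blue, green, red), "z_map" (480x640 float32, m along the optical axis (not along the pixel's ray), 0 where there is no reading), "fx", "fy", "cx", "cy" (pixels), "R" (3x3) and "t" (3): a world point X has camera coordinates R X + t. Camera axes: x right, y down, z forward; pixel columns grow to the right and rows downward; lengths in m; the calibration is good to about 2 mm. A picture is of the moment at which its call begins.
- hand_in(): hands the job in; it is judged then, once.
The state is a dict: "time": time; "qpos": joint angles; "qvel": joint speeds; "joint_efforts": joint torques, N m; "tool_pos": TCP position; "tool_rot": TCP orientation; "contact_force": force on the tool from outside, world axes, zero at the start; "torque": the same for the moment, N m; "opening": finger opening in m; "grip_force": force on a finger pad.
Only numpy, scipy, OpenCV 4.12 (cv2) and the standard library are available. Lean on these libraries where they do the work, as an engineer would, in place of code of your own. Each camera call takes 0.05 s, during which the arm holds its last target. There are 200 camera calls.

### The job

A full water sample bottle has been left standing on the lid of the closed water test case. Stand it upright on the worktop next to the other two sample bottles, within a hand's breadth of either; then open the case's lid to 60 degrees from closed and hold it steady there, so that the colour chart inside the lid can be read. The lid has no stay and falls shut when let go, and there is no room to lay it back against the glass jug behind, which must not be pushed: your program finishes while the gripper still holds the lid.

Things in the scene. Friction and masses are not known exactly. Their poses are not given: they have to be found in the camera images.
- test_case: Dark grey plastic water test case, 203 x 276 x 85 mm, fixed to the worktop, lid closed at the start. Origin: centre of its underside. Its x axis points from the front edge (tongue and two latches) to the back edge (hinge), y runs along the hinge, z up. The closed lid's top is flat, at z = 84.6 mm. Three small dropper bottles and a flat comparator block lie loose inside.
- lid_hinge (a point): Middle of the lid's hinge line, at x = 98, y = 0, z = 58 mm in the case's frame; the hinge runs along the case's y axis.
- test_case_lid (a joint): Lid angle in rad: 0 closed, growing as the front edge rises and swings back over the hinge (stop at 1.78). Lid with tongue: about 0.2 kg. The hinge is nearly free, without stay, spring or catch (the latches are open): below about 70 degrees the lid falls shut, near 80 it just balances, beyond 85 it falls back towards the jug.
- tongue_grip (a point): Grip point in the tongue that sticks out level from the middle of the closed lid's front edge: 30 mm wide (y), 10 mm thick, 39 mm long (a 13 mm bead at its end). With the lid closed the point is at x -116, y 0, z 69 mm in the case's frame, 20 mm before the lid's front face, 212 mm before and 11 mm above the hinge. It moves and turns with the lid. Pinch the tongue across its 30 mm.
- lid_sample: The sample bottle that stands upright on the lid at the start: white plastic cylinder, 60 mm in diameter, 114 mm high with a cap 42 mm wide (from z = 104 mm up), about 0.14 kg. Origin: centre of its underside; z is its long axis.
- sample_a: One of the two other sample bottles, same shape, standing upright to the left, on the strip of worktop in front of the sink. That strip (left of y = 72 mm, x = 360 to 460 mm) lies 4.5 mm lower than the rest of the worktop, at z = -4.5 mm; the sink bowl begins behind it. Origin: centre of its underside.
- sample_b: The second of the two, same shape, to the left of the first (about 85 mm between their axes). Origin: centre of its underside.
- tea_jug: Glass jug, 93 x 146 x 200 mm, standing close behind the hinge side of the case (about 35 mm from the case's back edge); a lid swung fully back, past about 95 degrees, runs into it. Origin: centre of its underside.

How it is judged:
By the outcome, as a careful person would: the job done as asked, in the order asked, and still so for the second after the job is handed in, while the arm keeps its last pose, push and grip.
It also fails if it takes over 54 s, if anything falls off the work surface, if the arm or the gripper's body presses on something with over 40 N, if the wrist force passes 120 N, or if a joint passes its speed limit or range.

## Working session

There is one attempt and no reset: what is moved stays moved. The work goes in short steps, Python scripts to look and compute and a tool call to move; the robot and the scene stay as the last step left them, time stands still between calls to the robot, and variables do not carry over. Pictures are saved under pics/ and viewed, at most 10 in all, crops included, and the job is handed in when it is done.

Besides the shell and the picture viewer there is one more tool, called after ">>>" as name(argument=value, ...), one argument or row to a line, values as JSON. arm_command: Moves the arm, as the interface text tells. Its arguments: {"type":"object","properties":{"fingers":{"type":"array","items":{"type":"number"}},"travel":{"type":"array","items":{"type":"array","items":{"type":"number"}}},"dr":{"type":"array","items":{"type":"array","items":{"type":"number"}}},"squeeze":{"type":"number"}},"required":["fingers","travel","dr"]}

```bash
mkdir -p pics; ls; python3 - <<'E'
from cell import *
import cv2,numpy as np
print(observe())
for n in("scene","top"):
    c=read_camera(n); cv2.imwrite(f"pics/{n}.png",c["color"]); np.savez(f"{n}.npz",**c)
    print(n,c["R"].round(3).tolist(),c["t"].round(3))
E
```

```text
pics
{'time': 0.0, 'qpos': array([ 1.04602673e+00,  3.42706541e-01,  1.52498353e+00, -1.11808868e-05,
        1.27536559e+00, -1.45986612e-01]), 'qvel': array([ 0.00037892,  0.00066265,  0.00130359, -0.00026373,  0.00038776,
        0.00136107]), 'joint_efforts': array([ 4.57849237e-04, -4.31253970e+01, -2.44219798e+01,  7.17438734e-02,
        5.61410410e-02, -1.37557727e-04]), 'tool_pos': array([0.19390354, 0.48742802, 0.20016506]), 'tool_rot': array([-3.14014366e+00, -2.02243091e-04,  2.76281278e+00]), 'contact_force': array([-1.47484215,  0.09844678, -0.12973514]), 'torque': array([ 0.06981279, -0.04581894, -0.00396438]), 'grip_force': 0.0, 'opening': 0.09190275956398694}
scene [[-0.865, -0.501, -0.011], [-0.195, 0.356, -0.914], [0.462, -0.789, -0.405]] [0.545 0.146 1.161]
top [[-0.024, -0.999, -0.021], [-0.994, 0.026, -0.102], [0.102, 0.019, -0.995]] [0.088 0.592 1.137]
```

View pics/scene.png

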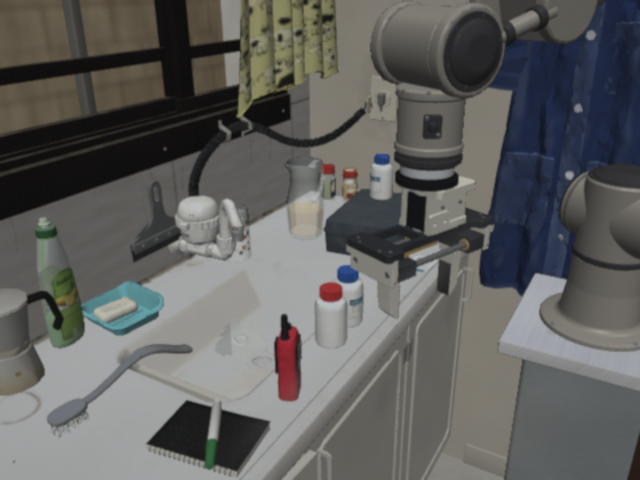

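View pics/top.png

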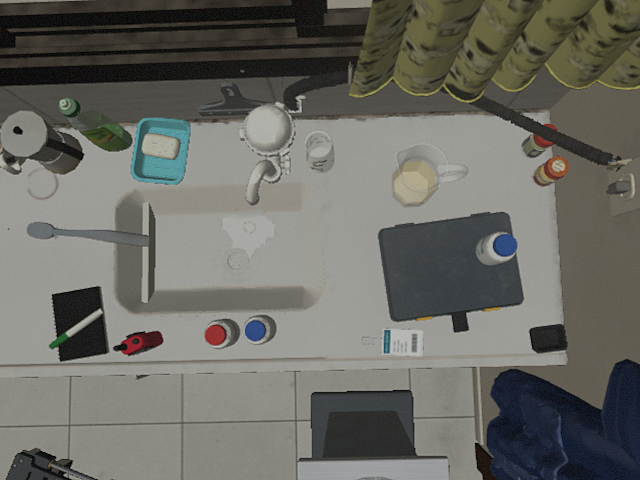

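The top view shows the lid bottle (cap ≈(503,245)), the case (corners ≈(380,228),(510,212),(523,303),(390,320)), the tongue ≈(460,322), sample_a's blue cap (258,329) and sample_b's red cap (218,334). I'll get metric positions from depth next.

```bash
cat > h.py <<'E'
import numpy as np,cv2
def cloud(c):
    v,u=np.mgrid[:480,:640]; z=c["z_map"]
    P=np.stack([(u-c["cx"])/c["fx"]*z,(v-c["cy"])/c["fy"]*z,z],-1)
    W=(P-c["t"])@c["R"]; W[z<=0]=np.nan
    return W
E
python3 - <<'E'
from h import *
c=dict(np.load("top.npz")); W=cloud(c); img=c["color"]
def cap(u,v,name):
    s=W[v-22:v+22,u-22:u+22].reshape(-1,3); zt=np.nanpercentile(s[:,2],97)
    p=s[s[:,2]>zt-.006]; (cx,cy),r=cv2.minEnclosingCircle(p[:,:2].astype(np.float32))
    print(name,"top",zt.round(4),"circle",round(cx,4),round(cy,4),round(r,4),"mid",((p.max(0)+p.min(0))/2).round(4),len(p))
cap(503,245,"lid");cap(258,329,"a");cap(218,334,"b")
sub=W[195:345,365:540]; m=(abs(sub[...,2]-.0846)<.008)
p=sub[m]; print("lidz",np.median(p[:,2]),len(p))
mm=cv2.morphologyEx(m.astype(np.uint8),cv2.MORPH_OPEN,np.ones((25,25)))>0
rect=cv2.minAreaRect(sub[mm|(m)][:, :2].astype(np.float32)); r2=cv2.minAreaRect(sub[mm&m][:,:2].astype(np.float32))
print(rect,r2,"\n",cv2.boxPoints(r2))
for u,v in[(380,228),(510,212),(523,303),(390,320),(460,322),(453,322),(467,322),(460,331),(450,270)]: print(u,v,W[v,u].round(4))
# jug and worktop heights
print(W[350,300],W[345,240])
print("jug",np.nanmin(W[145:200,390:440].reshape(-1,3)[(W[145:200,390:440].reshape(-1,3)[:,2]>.03)],0))
cv2.imwrite("pics/crop.png",cv2.resize(img[195:345,365:565],None,fx=4,fy=4,interpolation=cv2.INTER_CUBIC))
E
```

```text
lid top 0.2009 circle 0.5767 -0.2475 0.0208 mid [ 0.5762 -0.2474  0.1993] 387
a top 0.1111 circle 0.4286 0.2275 0.0205 mid [0.4279 0.2275 0.1097] 319
b top 0.111 circle 0.4219 0.3065 0.0206 mid [0.4219 0.3068 0.1098] 322
lidz 0.0849939895137492 10949
((0.547965407371521, -0.16959132254123688), (0.30016905069351196, 0.2520098090171814), 78.52765655517578) ((0.5531275868415833, -0.20025089383125305), (0.18057416379451752, 0.17746783792972565), 3.734081506729126) 
 [[ 0.45725334 -0.11758538]
 [ 0.46881104 -0.29467645]
 [ 0.64900184 -0.28291643]
 [ 0.63744414 -0.10582533]]
380 228 [ 0.6409 -0.0332  0.0011]
510 212 [ 0.6693 -0.3205 -0.004 ]
523 303 [ 0.4693 -0.336  -0.0009]
390 320 [ 0.4398 -0.0481  0.001 ]
460 322 [ 0.4346 -0.183   0.0742]
453 322 [ 0.4349 -0.1691  0.0732]
467 322 [ 0.4343 -0.1968  0.0753]
460 331 [ 0.4166 -0.1822  0.074 ]
450 270 [ 0.5397 -0.166   0.0833]
[ 0.3800632   0.14804859 -0.00240533] [ 0.39353315  0.27867547 -0.00520898]
jug [ 0.67945714 -0.14761933  0.03204507]
```

View pics/crop.png

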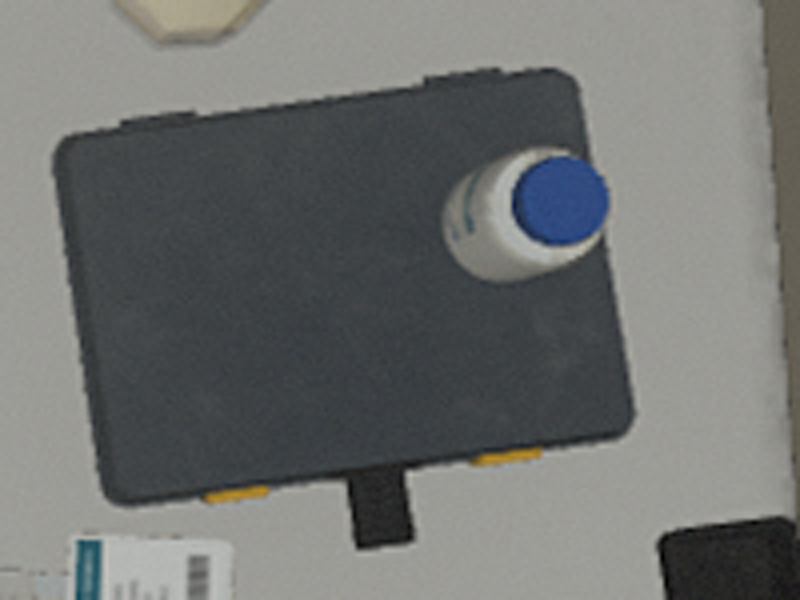

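The crop shows the lid outline, tongue (crop ≈(380,508)) and latches ≈(237,495),(508,457). I'll find the case pose from lid edge rays and write a helper that gives moves in tool axes.

```bash
cat >> h.py <<'E'
from scipy.spatial.transform import Rotation as Ro
def rot(rpy): return Ro.from_euler("xyz",rpy)
def move(s,pos,R):
    R0=rot(s["tool_rot"]); 
    print("travel",R0.inv().apply(np.array(pos)-s["tool_pos"]).round(4).tolist(),"dr",np.degrees((R0.inv()*R).as_rotvec()).round(2).tolist())
def ray(c,u,v,z):
    d=c["R"].T@np.array([(u-c["cx"])/c["fx"],(v-c["cy"])/c["fy"],1]); o=-c["R"].T@c["t"]
    return o+d*(z-o[2])/d[2]
E
python3 - <<'E'
from h import *
from cell import observe
c=dict(np.load("top.npz"))
f=lambda a,b,z:ray(c,365+a/4-.375,195+b/4-.375,z)[:2]
pts={"front":[(150,500),(600,437)],"left":[(58,170),(98,470)],"right":[(580,110),(632,400)],"back":[(90,133),(540,70)],"tongue":[(377,478),(385,548)]}
for k,(a,b) in pts.items():
    z=.0846 if k!="tongue" else .074
    p,q=f(*a,z),f(*b,z); d=q-p; print(k,p.round(4),q.round(4),"ang",np.degrees(np.arctan2(d[1],d[0])).round(2))
move(observe(),[.5765,-.2475,.27],Ro.from_euler("xyz",[180,0,90],degrees=True))
E
```

```text
front [ 0.4424 -0.0654] [ 0.4684 -0.2915] ang -83.46
left [ 0.6105 -0.0249] [ 0.458  -0.0399] ang -174.37
right [ 0.6341 -0.2911] [ 0.4864 -0.3086] ang -173.24
back [ 0.6291 -0.0418] [ 0.6552 -0.272 ] ang -83.52
tongue [ 0.4504 -0.1815] [ 0.4153 -0.1839] ang -176.2
travel [-0.6272, -0.5415, -0.0692] dr [-0.07, 0.04, 68.3]
```

>>> arm_command(
  fingers=[-1,-1,-1,-1,-1,-1,-1,-1],
  travel=[
    [-0.025,-0.022,-0.02],
    [-0.05,-0.043,-0.04],
    [-0.075,-0.065,-0.06],
    [-0.1,-0.086,-0.07],
    [-0.13,-0.112,-0.07],
    [-0.16,-0.138,-0.07],
    [-0.19,-0.164,-0.07],
    [-0.22,-0.19,-0.07],
  ],
  dr=[
    [0,0,7],
    [0,0,14],
    [0,0,21],
    [0,0,28],
    [0,0,35],
    [0,0,42],
    [0,0,49],
    [0,0,56],
  ],
)

```text
time: 0.77
tool_pos: [0.3284, 0.2282, 0.2707]
tool_rot: [-3.142, -0.0, 1.78]
contact_force: [1.2, -0.5, 0.5]
opening: 0.092
grip_force: 0.0
```

```bash
cat > m.py <<'E'
import sys,json
from h import *
from cell import observe
def go(pos,rpy):
    s=observe(); open("log.jsonl","a").write(json.dumps([list(map(float,s[k])) for k in("qpos","tool_pos","tool_rot")])+"\n")
    print("t",s["time"].round(2) if hasattr(s["time"],"round") else s["time"],"q",s["qpos"].round(3),"p",s["tool_pos"].round(4),"rpy",np.degrees(s["tool_rot"]).round(1),"F",s["contact_force"].round(1),s["opening"].round(4) if hasattr(s["opening"],"round") else s["opening"],s["grip_force"])
    move(s,pos,Ro.from_euler("xyz",rpy,degrees=True))
if __name__=="__main__":
    a=list(map(float,sys.argv[1:])); go(a[:3],a[3:])
E
python3 m.py .5765 -.2475 .27 180 0 90
```

```text
t 0.7667 q [0.415 0.054 1.697 0.    1.391 0.206] p [0.3284 0.2282 0.2707] rpy [-180.   -0.  102.] F [ 1.2 -0.5  0.5] 0.09196446924743214 0.0
travel [-0.5168, 0.1439, 0.0007] dr [-0.0, -0.0, 11.98]
```

>>> arm_command(
  fingers=[-1,-1,-1,-1,-1,-1,-1,-1],
  travel=[
    [-0.038,0.011,0],
    [-0.076,0.021,0],
    [-0.114,0.032,0],
    [-0.152,0.042,0],
    [-0.19,0.053,0],
    [-0.228,0.063,0],
    [-0.266,0.074,0],
    [-0.304,0.085,0],
  ],
  dr=[
    [0,0,2],
    [0,0,4],
    [0,0,6],
    [0,0,8],
    [0,0,10],
    [0,0,12],
    [0,0,12],
    [0,0,12],
  ],
)

```text
time: 1.43
tool_pos: [0.4764, -0.051, 0.2706]
tool_rot: [-3.141, -0.0, 1.575]
contact_force: [0.4, 0.6, 0.2]
opening: 0.0918
grip_force: 0.0
```

```bash
python3 m.py .5765 -.2475 .27 180 0 90
```

```text
t 1.4333 q [-0.267  0.209  1.514  0.     1.419 -0.272] p [ 0.4764 -0.051   0.2706] rpy [-180.    -0.    90.3] F [0.4 0.6 0.2] 0.09177237137666149 0.0
travel [-0.197, 0.0992, 0.0005] dr [-0.02, -0.02, 0.26]
```

>>> arm_command(
  fingers=[-1,-1,-1,-1,-1,-1,-1],
  travel=[
    [-0.035,0.017,0],
    [-0.07,0.035,0],
    [-0.105,0.053,0],
    [-0.14,0.07,0],
    [-0.17,0.085,0],
    [-0.197,0.099,0],
    [-0.197,0.099,0],
  ],
  dr=[
    [0,0,0],
    [0,0,0],
    [0,0,0],
    [0,0,0],
    [0,0,0],
    [0,0,0],
    [0,0,0],
  ],
)

```text
time: 2.02
tool_pos: [0.5769, -0.2504, 0.2682]
tool_rot: [-3.14, 0.0, 1.572]
contact_force: [-0.8, 0.6, -1.6]
opening: 0.0921
grip_force: 0.0
```

```bash
python3 m.py .5765 -.2475 .143 180 0 90; python3 - <<'E'
from cell import *
import cv2
cv2.imwrite("pics/w1.png",read_camera("wrist")["color"])
E
```

```text
t 2.0167 q [-5.310e-01  5.080e-01  1.080e+00 -1.000e-03  1.555e+00 -5.320e-01] p [ 0.5769 -0.2504  0.2682] rpy [-179.9    0.    90.1] F [-0.8  0.6 -1.6] 0.09205771625336143 0.0
travel [0.003, -0.0001, 0.1252] dr [-0.11, 0.02, 0.06]
```

View pics/w1.png

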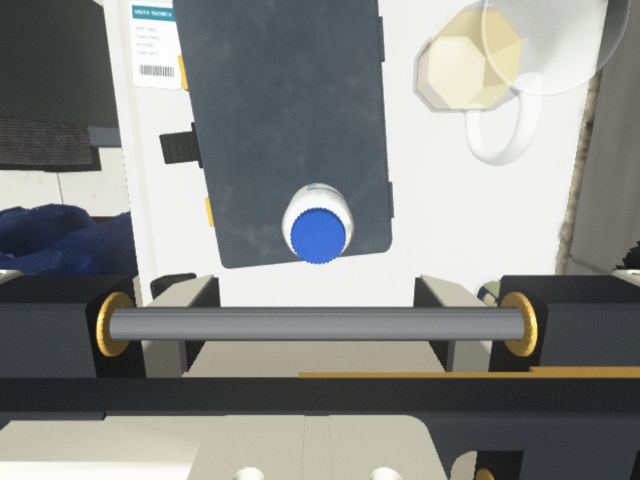

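The wrist view has the cap at (318,236), centred between the fingers (column ≈318), so I'll descend and grip.

>>> arm_command(
  fingers=[-1,-1,-1,-1,-1,-1],
  travel=[
    [0.003,0,0.03],
    [0.003,0,0.06],
    [0.003,0,0.09],
    [0.003,0,0.11],
    [0.003,0,0.125],
    [0.003,0,0.125],
  ],
  dr=[
    [0,0,0],
    [0,0,0],
    [0,0,0],
    [0,0,0],
    [0,0,0],
    [0,0,0],
  ],
)

```text
time: 2.57
tool_pos: [0.5738, -0.2401, 0.1422]
tool_rot: [-3.135, -0.004, 1.577]
contact_force: [-0.1, -0.2, 0.0]
opening: 0.092
grip_force: 0.0
```

>>> arm_command(
  fingers=[1,1,1,1,1,1,1,1],
  travel=[
    [0,0,0],
    [0,0,0],
    [0,0,0],
    [0,0,0],
    [0,0,0],
    [0,0,0],
    [0,0,0],
    [0,0,0],
  ],
  dr=[
    [0,0,0],
    [0,0,0],
    [0,0,0],
    [0,0,0],
    [0,0,0],
    [0,0,0],
    [0,0,0],
    [0,0,0],
  ],
  squeeze=20,
)

```text
time: 3.23
tool_pos: [0.5765, -0.2427, 0.1466]
tool_rot: [3.14, 0.001, 1.576]
contact_force: [0.7, -0.2, 3.2]
opening: 0.0594
grip_force: 20.0
```

>>> arm_command(
  fingers=[1,1,1,1,1,1],
  travel=[
    [0,0,-0.01],
    [0,0,-0.03],
    [0,0,-0.06],
    [0,0,-0.09],
    [0,0,-0.11],
    [0,0,-0.11],
  ],
  dr=[
    [0,0,0],
    [0,0,0],
    [0,0,0],
    [0,0,0],
    [0,0,0],
    [0,0,0],
  ],
)

```text
time: 3.73
tool_pos: [0.5775, -0.2433, 0.2612]
tool_rot: [3.134, 0.004, 1.576]
contact_force: [-0.9, -0.4, -0.7]
opening: 0.0601
grip_force: 20.0
```

```bash
python3 m.py .425 .137 .22 180 0 90
```

```text
t 3.7333 q [-0.521  0.498  1.115  0.     1.521 -0.526] p [ 0.5775 -0.2433  0.2612] rpy [179.6   0.2  90.3] F [-0.9 -0.4 -0.7] 0.06005764719956744 19.99090611934662
travel [0.3813, -0.1509, 0.0386] dr [0.42, 0.23, 0.3]
```

>>> arm_command(
  fingers=[1,1,1,1,1,1,1,1],
  travel=[
    [0.015,-0.006,0],
    [0.045,-0.018,0],
    [0.08,-0.032,0],
    [0.115,-0.046,0],
    [0.15,-0.06,0],
    [0.185,-0.073,0],
    [0.22,-0.087,0],
    [0.25,-0.099,0],
  ],
  dr=[
    [0,0,0],
    [0,0,0],
    [0,0,0],
    [0,0,0],
    [0,0,0],
    [0,0,0],
    [0,0,0],
    [0,0,0],
  ],
)

```text
time: 4.4
tool_pos: [0.4737, 0.009, 0.2547]
tool_rot: [-3.139, -0.001, 1.576]
contact_force: [0.9, 0.2, -1.5]
opening: 0.0596
grip_force: 20.0
```

```bash
python3 m.py .425 .14 .14 180 0 90
```

```text
t 4.4 q [-1.430e-01  2.090e-01  1.557e+00  1.000e-03  1.378e+00 -1.490e-01] p [0.4737 0.009  0.2547] rpy [-1.799e+02 -1.000e-01  9.030e+01] F [ 0.9  0.2 -1.5] 0.059623471496904806 19.989016950130463
travel [0.1311, -0.0477, 0.1149] dr [-0.15, -0.05, 0.31]
```

>>> arm_command(
  fingers=[1,1,1,1,1,1,1,1],
  travel=[
    [0.03,-0.011,0.02],
    [0.06,-0.022,0.04],
    [0.09,-0.033,0.06],
    [0.11,-0.04,0.08],
    [0.125,-0.046,0.1],
    [0.13,-0.048,0.115],
    [0.13,-0.048,0.115],
    [0.13,-0.048,0.115],
  ],
  dr=[
    [0,0,0],
    [0,0,0],
    [0,0,0],
    [0,0,0],
    [0,0,0],
    [0,0,0],
    [0,0,0],
    [0,0,0],
  ],
)

```text
time: 5.07
tool_pos: [0.4261, 0.1367, 0.14]
tool_rot: [-3.139, 0.001, 1.577]
contact_force: [0.2, 0.0, -1.6]
opening: 0.0595
grip_force: 20.0
```

```bash
python3 m.py .425 .14 .0565 180 0 90;python3 - <<'E'
from h import *
from cell import *
c=read_camera("scene"); cv2.imwrite("pics/s2.png",c["color"])
E
```

```text
t 5.0667 q [ 0.139  0.268  1.816 -0.     1.06   0.133] p [0.4261 0.1367 0.14  ] rpy [-179.8    0.    90.3] F [ 0.2  0.  -1.6] 0.05954563839426244 19.990267753601074
travel [0.0034, -0.0008, 0.0835] dr [-0.17, 0.03, 0.35]
```

View pics/s2.png

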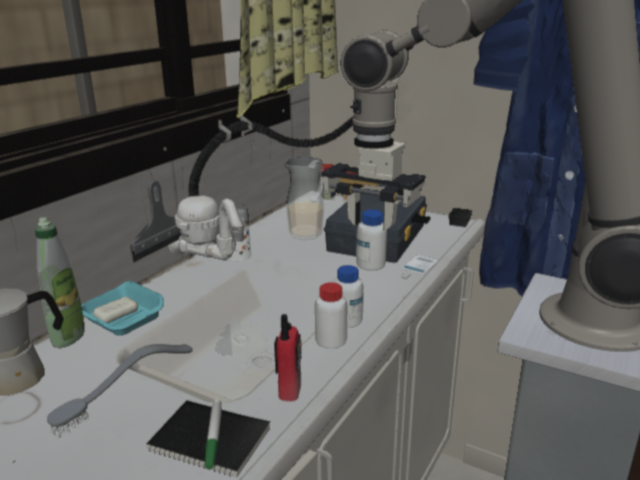

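The bottle hangs upright in the grip at (371,240), to the right of sample_a (349,295). I'll lower it.

>>> arm_command(
  fingers=[1,1,1,1,1,1,1],
  travel=[
    [0.001,0,0.02],
    [0.001,0,0.04],
    [0.001,0,0.06],
    [0.001,0,0.07],
    [0.001,0,0.077],
    [0.001,0,0.077],
    [0.001,0,0.077],
  ],
  dr=[
    [0,0,0],
    [0,0,0],
    [0,0,0],
    [0,0,0],
    [0,0,0],
    [0,0,0],
    [0,0,0],
  ],
)

```text
time: 5.7
tool_pos: [0.4279, 0.1374, 0.0645]
tool_rot: [3.14, -0.0, 1.575]
contact_force: [0.2, -0.2, -1.0]
opening: 0.0595
grip_force: 20.0
```

>>> arm_command(
  fingers=[1,1,1,1],
  travel=[
    [0,0,0.001],
    [0,0,0.002],
    [0,0,0.002],
    [0,0,0.002],
  ],
  dr=[
    [0,0,0],
    [0,0,0],
    [0,0,0],
    [0,0,0],
  ],
)

```text
time: 6.03
tool_pos: [0.4274, 0.1378, 0.0622]
tool_rot: [3.141, -0.0, 1.576]
contact_force: [-0.2, 0.2, -1.6]
opening: 0.0594
grip_force: 20.0
```

>>> arm_command(
  fingers=[1,1,1,1],
  travel=[
    [0,0,0.001],
    [0,0,0.002],
    [0,0,0.002],
    [0,0,0.002],
  ],
  dr=[
    [0,0,0],
    [0,0,0],
    [0,0,0],
    [0,0,0],
  ],
)

```text
time: 6.37
tool_pos: [0.427, 0.1378, 0.0598]
tool_rot: [-3.141, -0.0, 1.576]
contact_force: [0.5, 0.1, -1.5]
opening: 0.0594
grip_force: 20.0
```

>>> arm_command(
  fingers=[1,1,1,1],
  travel=[
    [0,0,0.001],
    [0,0,0.002],
    [0,0,0.002],
    [0,0,0.002],
  ],
  dr=[
    [0,0,0],
    [0,0,0],
    [0,0,0],
    [0,0,0],
  ],
)

```text
time: 6.7
tool_pos: [0.427, 0.1378, 0.0577]
tool_rot: [-3.141, -0.0, 1.576]
contact_force: [-0.9, 0.4, -1.1]
opening: 0.0596
grip_force: 20.0
```

>>> arm_command(
  fingers=[1,1,1,1],
  travel=[
    [0,0,0.001],
    [0,0,0.002],
    [0,0,0.002],
    [0,0,0.002],
  ],
  dr=[
    [0,0,0],
    [0,0,0],
    [0,0,0],
    [0,0,0],
  ],
)

```text
time: 7.03
tool_pos: [0.4278, 0.1379, 0.0567]
tool_rot: [3.14, -0.0, 1.576]
contact_force: [-0.7, 0.1, 6.8]
opening: 0.0595
grip_force: 20.0
```

>>> arm_command(
  fingers=[-0.6,-0.6,-0.8,-0.8,-0.8],
  travel=[
    [0,0,0],
    [0,0,0],
    [0,0,0],
    [0,0,0],
    [0,0,0],
  ],
  dr=[
    [0,0,0],
    [0,0,0],
    [0,0,0],
    [0,0,0],
    [0,0,0],
  ],
)

```text
time: 7.45
tool_pos: [0.427, 0.1377, 0.0557]
tool_rot: [-3.141, -0.0, 1.576]
contact_force: [0.6, -0.5, -0.0]
opening: 0.0818
grip_force: 0.0
```

>>> arm_command(
  fingers=[-0.8,-0.8,-0.8,-0.8,-0.8,-0.8,-0.8,-0.8],
  travel=[
    [0,0,-0.01],
    [0,0,-0.03],
    [0,0,-0.06],
    [0,0,-0.1],
    [0,0,-0.14],
    [0,0,-0.18],
    [0,0,-0.19],
    [0,0,-0.19],
  ],
  dr=[
    [0,0,0],
    [0,0,0],
    [0,0,0],
    [0,0,0],
    [0,0,0],
    [0,0,0],
    [0,0,0],
    [0,0,0],
  ],
)

```text
time: 8.12
tool_pos: [0.4288, 0.138, 0.2491]
tool_rot: [3.134, -0.001, 1.576]
contact_force: [0.5, -0.4, -0.8]
opening: 0.0822
grip_force: 0.0
```

```bash
python3 m.py .38 -.187 .25 180 0 6.4;python3 - <<'E'
from h import *
from cell import *
import json
D=[json.loads(l) for l in open("log.jsonl")]
# planar fit: r,z of wrist chain; sum q2+q3+q5 = pi
A=[];b=[]
for q,p,r in D:
    lat=.076; rr=np.sqrt(p[0]**2+p[1]**2-lat**2)
    A.append([np.sin(q[1]),np.sin(q[1]+q[2]),1,0]);b.append(rr)
    A.append([np.cos(q[1]),np.cos(q[1]+q[2]),0,1]);b.append(p[2])
    print("lat",(p[0]*np.sin(q[0])-p[1]*np.cos(q[0])).__round__(4))
x,res,*_=np.linalg.lstsq(np.array(A),np.array(b),rcond=None); print(x,res)
W=cloud(read_camera("scene"));c=read_camera("top");W=cloud(c)
m=(W[...,2]>.08)&(W[...,2]<.13)&(W[...,0]<.48)&(W[...,0]>.38)&(W[...,1]>.08)
n,l,st,ce=cv2.connectedComponentsWithStats(m.astype(np.uint8))
for i in range(1,n):
    if st[i,4]>50: P=W[l==i]; t=P[P[:,2]>.104]; print(i,st[i,4],P[:,2].max(),((t.max(0)+t.min(0))/2).round(4) if len(t) else "")
E
```

```text
t 8.1167 q [0.141 0.162 1.632 0.    1.34  0.136] p [0.4288 0.138  0.2491] rpy [ 1.796e+02 -1.000e-01  9.030e+01] F [ 0.5 -0.4 -0.8] 0.08224081790220393 0.0
travel [-0.3248, -0.0505, -0.0016] dr [0.29, -0.36, 83.9]
lat -0.0764
lat -0.0765
lat -0.076
lat -0.0764
lat -0.0766
lat -0.0763
lat -0.0764
[ 0.5277608   0.38341559 -0.0175939  -0.18604017] [0.00032647]
1 499 0.12789502021505564 [0.407 0.47  0.116]
```

>>> arm_command(
  fingers=[-0.8,-0.8,-0.8,-0.8,-0.8,-0.8,-0.8,-0.8],
  travel=[
    [-0.03,0,0],
    [-0.06,-0.002,0],
    [-0.1,-0.005,0],
    [-0.14,-0.01,0],
    [-0.18,-0.016,0],
    [-0.22,-0.022,0],
    [-0.26,-0.03,0],
    [-0.29,-0.04,0],
  ],
  dr=[
    [0,0,7],
    [0,0,14],
    [0,0,21],
    [0,0,28],
    [0,0,35],
    [0,0,42],
    [0,0,49],
    [0,0,56],
  ],
)

```text
time: 8.88
tool_pos: [0.3871, -0.1546, 0.2435]
tool_rot: [-3.138, 0.002, 0.592]
contact_force: [-0.5, 0.3, -0.2]
opening: 0.0826
grip_force: 0.0
```

```bash
python3 m.py .39 -.187 .2 180 -30 6.4; python3 - <<'E'
from h import *
from cell import *
W=cloud(read_camera("top"))
m=(W[...,2]>.08)&(W[...,2]<.13)&(W[...,0]<.48)&(W[...,0]>.38)&(W[...,1]>.08)
n,l,st,ce=cv2.connectedComponentsWithStats(m.astype(np.uint8))
for i in range(1,n):
    if st[i,4]>50: P=W[l==i]; t=P[P[:,2]>.104]; print(i,st[i,4],P[:,2].max(),((t.max(0)+t.min(0))/2).round(4) if len(t) else "")
E
```

```text
t 8.8833 q [-0.564  0.108  1.711 -0.     1.326  0.415] p [ 0.3871 -0.1546  0.2435] rpy [-1.798e+02  1.000e-01  3.390e+01] F [-0.5  0.3 -0.2] 0.08257914517102417 0.0
travel [-0.0155, 0.0286, 0.0434] dr [-7.36, 29.58, 26.81]
1 587 0.11557110615635385 [0.4279 0.2276 0.1098]
2 593 0.1151941016321733 [0.4274 0.1325 0.1097]
3 585 0.11467219496122413 [0.4219 0.3064 0.1093]
4 499 0.12996758650877419 [0.407  0.4701 0.117 ]
```

The bottle stands upright at (0.427, 0.133), 95 mm from sample_a. I'll now turn and tilt for the tongue.

>>> arm_command(
  fingers=[-0.3,-0.3,-0.3,-0.3,-0.3,-0.3,-0.3,-0.3],
  travel=[
    [-0.003,0.005,0],
    [-0.005,0.01,0],
    [-0.008,0.015,0],
    [-0.01,0.02,0],
    [-0.013,0.025,0],
    [-0.0155,0.0286,0],
    [-0.0155,0.0286,0],
    [-0.0155,0.0286,0],
  ],
  dr=[
    [-1.2,4.9,4.5],
    [-2.5,9.9,8.9],
    [-3.7,14.8,13.4],
    [-4.9,19.7,17.9],
    [-6.1,24.7,22.3],
    [-7.4,29.6,26.8],
    [-7.4,29.6,26.8],
    [-7.4,29.6,26.8],
  ],
)

```text
time: 9.6
tool_pos: [0.3905, -0.1845, 0.244]
tool_rot: [-3.141, -0.524, 0.117]
contact_force: [-0.0, -0.4, -0.1]
opening: 0.0594
grip_force: 0.0
```

```bash
python3 m.py .405 -.18 .16 180 -30 6.4; cat > kin.py <<'E'
from h import *
import json
from scipy.optimize import least_squares
def fk(q,x):
    L1,a,L2,b,h,r0,L3,lat=x
    B=Ro.from_euler("z",q[0]); 
    Y=lambda t:Ro.from_euler("y",t)
    T=B*Y(q[1]); p=B.apply([r0,lat,h])+T.apply([a,0,L1])
    T=T*Y(q[2]); p=p+T.apply([b,0,L2])
    T=T*Ro.from_euler("z",q[3])*Y(q[4]); p=p+T.apply([0,0,L3])
    T=T*Ro.from_euler("z",q[5]+np.pi/2)   # sign checked against tool_rot
    return p,T
D=[json.loads(l) for l in open("log.jsonl")]
x0=[.5,0,.4,0,.3,0,.35,.076]
f=lambda x:np.concatenate([fk(q,x)[0]-p for q,p,r in D]+[.01*(x[[1,3,5]])])
S=least_squares(f,x0); X=S.x
def ik(p,R,q0):
    g=lambda q:np.concatenate([fk(q,X)[0]-p,.3*(fk(q,X)[1].inv()*R).as_rotvec()])
    lo=np.array([-2.53,-.77,.04,-1,.28,-3.11]);hi=np.array([2.53,2.02,2.7,4.14,2.66,3.11])
    s=least_squares(g,np.clip(q0,lo+1e-3,hi-1e-3),bounds=(lo,hi)); return s.x,np.linalg.norm(s.fun)
if __name__=="__main__":
    print(X.round(4),abs(S.fun).max().round(4))
    for q,p,r in D[-2:]: print((fk(q,X)[1].inv()*rot(r)).as_rotvec().round(3))
E
python3 kin.py
```

```text
t 9.6 q [-1.008 -0.087  2.042  0.559  1.019  0.188] p [ 0.3905 -0.1845  0.244 ] rpy [-180.   -30.     6.7] F [-0.  -0.4 -0.1] 0.059394430908565624 0.0
travel [-0.029, -0.0027, 0.0802] dr [-0.19, -0.02, 0.26]
[ 0.5062 -0.      0.3796  0.0465  0.2228 -0.      0.344   0.0764] 0.0005
[-0.  0. -0.]
[0. 0. 0.]
```

The kinematic model fits to 0.5 mm. I'll check the lid arc for different tool tilts.

```bash
cat > arc.py <<'E'
from kin import *
yaw=np.radians(6.4); C=Ro.from_euler("z",yaw); O=C.apply([.527,-.2280,0])
H=O+C.apply([.098,0,.058])
def pose(phi,th,dz=0):  # lid angle, tool tilt from down (toward +x) in degrees, in world
    g=H+C.apply(Ro.from_euler("y",phi,degrees=True).apply([-.214,0,.011]))
    R=C*Ro.from_euler("yx",[0,0])*Ro.from_euler("y",-th,degrees=True)*Ro.from_euler("x",np.pi)
    return g+R.apply([0,0,.019+dz]),R
E
python3 - <<'E'
from arc import *
import json
q0=np.array(D[-1][0])
print("H",H.round(4),"grip",(H+C.apply([-.214,0,.011])).round(4))
for th0 in (0,10,20,30,40,50):
    q=q0
    out=[]
    for phi in range(0,61,10):
        p,R=pose(phi,th0-phi); q,e=ik(p,R,q); out.append((phi,round(e,4)))
    print("rigid",th0,out,q.round(2))
for th0 in (20,30,40,50):
  for th in (20,30,40,50,60):pass
for th0,th1 in((20,0),(30,0),(30,-15),(30,-30),(40,-20),(40,0)):
    q=q0; out=[]
    for phi in range(0,61,10):
        p,R=pose(phi,th0+(th1-th0)*phi/60); q,e=ik(p,R,q); out.append(round(e,4))
    print("slip",th0,th1,out,q.round(2))
E
```

```text
H [ 0.6465 -0.1569  0.058 ] grip [ 0.4339 -0.1808  0.069 ]
rigid 0 [(0, np.float64(0.0)), (10, np.float64(0.0)), (20, np.float64(0.0)), (30, np.float64(0.0)), (40, np.float64(0.0)), (50, np.float64(0.0)), (60, np.float64(0.0))] [-0.25  1.12  0.41 -0.58  2.55  0.88]
rigid 10 [(0, np.float64(0.0)), (10, np.float64(0.0)), (20, np.float64(0.0)), (30, np.float64(0.0)), (40, np.float64(0.0)), (50, np.float64(0.0)), (60, np.float64(0.0))] [-0.27  1.    0.56 -0.42  2.38  1.  ]
rigid 20 [(0, np.float64(0.0)), (10, np.float64(0.0)), (20, np.float64(0.0)), (30, np.float64(0.0)), (40, np.float64(0.0)), (50, np.float64(0.0)), (60, np.float64(0.0))] [-0.29  0.87  0.71 -0.31  2.2   1.07]
rigid 30 [(0, np.float64(0.0)), (10, np.float64(0.0)), (20, np.float64(0.0)), (30, np.float64(0.0)), (40, np.float64(0.0)), (50, np.float64(0.0)), (60, np.float64(0.0))] [-0.31  0.75  0.86 -0.23  2.    1.1 ]
rigid 40 [(0, np.float64(0.0)), (10, np.float64(0.0)), (20, np.float64(0.0)), (30, np.float64(0.0)), (40, np.float64(0.0)), (50, np.float64(0.0)), (60, np.float64(0.0))] [-0.34  0.63  1.02 -0.16  1.8   1.1 ]
ri
[... 519 characters left out ...]
.33  0.    1.39  1.03]
slip 30 -15 [np.float64(0.0), np.float64(0.0), np.float64(0.0), np.float64(0.0), np.float64(0.0), np.float64(0.0), np.float64(0.0)] [-0.36  0.58  1.1  -0.12  1.7   1.09]
slip 30 -30 [np.float64(0.0), np.float64(0.0), np.float64(0.0), np.float64(0.0), np.float64(0.0), np.float64(0.0), np.float64(0.0)] [-0.31  0.75  0.86 -0.23  2.    1.1 ]
slip 40 -20 [np.float64(0.0), np.float64(0.0), np.float64(0.0), np.float64(0.0), np.float64(0.0), np.float64(0.0), np.float64(0.0)] [-0.34  0.63  1.02 -0.16  1.8   1.1 ]
slip 40 0 [np.float64(0.0), np.float64(0.0), np.float64(0.0), np.float64(0.0), np.float64(0.0), np.float64(0.0), np.float64(0.0)] [-0.43  0.41  1.33  0.    1.39  1.03]
```

```bash
sed -i 's/-.214,0,.011/-.217,0,.011/' arc.py; python3 - <<'E'
from arc import *
from cell import observe
s=observe(); 
for dz in(-.06,0):
    p,R=pose(0,30,dz); print(p.round(4)); move(s,p,R)
E
```

```text
[ 0.4105 -0.1834  0.1045]
travel [-0.0524, 0.0013, 0.1308] dr [-0.19, -0.02, 0.26]
[ 0.4403 -0.18    0.0525]
travel [-0.0524, 0.0015, 0.1908] dr [-0.19, -0.02, 0.26]
```

>>> arm_command(
  fingers=[0,0,0,0,0,0,0],
  travel=[
    [-0.012,0,0.03],
    [-0.024,0,0.06],
    [-0.036,0.001,0.09],
    [-0.046,0.001,0.115],
    [-0.0524,0.0013,0.131],
    [-0.0524,0.0013,0.131],
    [-0.0524,0.0013,0.131],
  ],
  dr=[
    [0,0,0],
    [0,0,0.1],
    [0,0,0.2],
    [-0.2,0,0.26],
    [-0.2,0,0.26],
    [-0.2,0,0.26],
    [-0.2,0,0.26],
  ],
)

```text
time: 10.18
tool_pos: [0.4132, -0.1829, 0.1055]
tool_rot: [3.141, -0.526, 0.117]
contact_force: [0.6, 0.3, 1.2]
opening: 0.0459
grip_force: 0.0
```

```bash
python3 - <<'E'
from arc import *
from cell import *
s=observe(); p,R=pose(0,30,0); print(s["tool_pos"]); move(s,p,R)
cv2.imwrite("pics/w2.png",read_camera("wrist")["color"])
E
```

```text
[ 0.41318359 -0.18286766  0.10550545]
travel [-0.003, 0.0003, 0.0595] dr [-0.11, -0.12, 0.28]
```

View pics/w2.png

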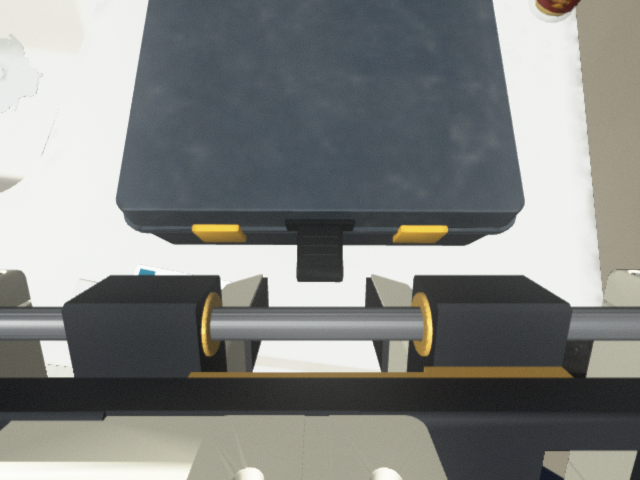

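The tongue (columns 297–343, ends near row 280) is centred between the fingers (267 and 366) and the case is square to the view. I'll advance and pinch.

>>> arm_command(
  fingers=[0,0,0,0,0,0],
  travel=[
    [-0.001,0,0.015],
    [-0.002,0,0.03],
    [-0.003,0,0.045],
    [-0.003,0,0.055],
    [-0.003,0,0.0595],
    [-0.003,0,0.0595],
  ],
  dr=[
    [0,0,0],
    [0,0,0.1],
    [0,0,0.2],
    [0,0,0.28],
    [0,0,0.28],
    [0,0,0.28],
  ],
)

```text
time: 10.73
tool_pos: [0.4408, -0.1812, 0.0539]
tool_rot: [3.14, -0.529, 0.111]
contact_force: [-0.6, 0.5, -0.1]
opening: 0.0461
grip_force: 0.0
```

>>> arm_command(
  fingers=[1,1,1,1,1,1,1],
  travel=[
    [0,0,0],
    [0,0,0],
    [0,0,0],
    [0,0,0],
    [0,0,0],
    [0,0,0],
    [0,0,0],
  ],
  dr=[
    [0,0,0],
    [0,0,0],
    [0,0,0],
    [0,0,0],
    [0,0,0],
    [0,0,0],
    [0,0,0],
  ],
  squeeze=25,
)

```text
time: 11.32
tool_pos: [0.4401, -0.1818, 0.0541]
tool_rot: [3.139, -0.529, 0.11]
contact_force: [-2.6, -0.5, 7.2]
opening: 0.0258
grip_force: 26.0
```

```bash
cat > lift.py <<'E'
import sys
from arc import *
from cell import observe
s=observe(); a0=float(sys.argv[1]); p0,R0=pose(a0,30-a0)
print(s["tool_pos"].round(4),"want",p0.round(4),"F",s["contact_force"].round(1),s["torque"].round(2),s["opening"],s["grip_force"],"q",s["qpos"].round(2))
# relative arc from nominal pose at a0, in tool axes
T=[];W=[]
for a in map(float,sys.argv[2:]):
    p,R=pose(a,30-a); T.append(R0.inv().apply(p-p0).round(4).tolist()); W.append(np.degrees((R0.inv()*R).as_rotvec()).round(2).tolist())
print(T,W)
E
python3 lift.py 0 1 3 6 9 12 15 15
```

```text
[ 0.4401 -0.1818  0.0541] want [ 0.4403 -0.18    0.0525] F [-2.6 -0.5  7.2] [-0.2   0.44 -0.03] 0.02580200435932744 26.026786789298058 q [-0.87  0.34  2.26  1.12  0.48 -0.41]
[[0.0018, -0.0, -0.0032], [0.0054, 0.0, -0.0094], [0.0114, 0.0, -0.0185], [0.0177, -0.0, -0.0273], [0.0246, 0.0, -0.0358], [0.0318, -0.0, -0.0438], [0.0318, -0.0, -0.0438]] [[-0.0, -1.0, -0.0], [0.0, -3.0, -0.0], [-0.0, -6.0, -0.0], [-0.0, -9.0, -0.0], [-0.0, -12.0, -0.0], [0.0, -15.0, -0.0], [0.0, -15.0, -0.0]]
```

>>> arm_command(
  fingers=[1,1,1,1,1,1,1],
  travel=[
    [0.002,0,-0.003],
    [0.0054,0,-0.0094],
    [0.0114,0,-0.0185],
    [0.0177,0,-0.0273],
    [0.0246,0,-0.0358],
    [0.0318,0,-0.0438],
    [0.0318,0,-0.0438],
  ],
  dr=[
    [0,-1,0],
    [0,-3,0],
    [0,-6,0],
    [0,-9,0],
    [0,-12,0],
    [0,-15,0],
    [0,-15,0],
  ],
)

```text
time: 11.9
tool_pos: [0.4482, -0.1825, 0.1106]
tool_rot: [3.134, -0.268, 0.111]
contact_force: [0.5, -0.3, 0.8]
opening: 0.0001
grip_force: 0.0
```

```bash
python3 lift.py 15 18 22 26 30 34 38 42 42;python3 - <<'E'
from h import *
from cell import *
im=read_camera("scene")["color"][150:290,280:480]
w=read_camera("wrist")["color"]
o=np.vstack([cv2.resize(im,(400,280),interpolation=cv2.INTER_CUBIC),cv2.resize(w,(400,300))]); cv2.imwrite("pics/l1.png",o)
E
```

```text
[ 0.4482 -0.1825  0.1106] want [ 0.4459 -0.1794  0.1064] F [ 0.5 -0.3  0.8] [-0.06  0.21 -0.  ] 6.986597239519291e-05 0.0 q [-0.68  0.25  1.98  0.28  0.73  0.59]
[[0.0054, 0.0, -0.0094], [0.0134, 0.0, -0.0215], [0.0222, 0.0, -0.033], [0.0318, 0.0, -0.0438], [0.0422, -0.0, -0.054], [0.0532, 0.0, -0.0634], [0.0648, 0.0, -0.072], [0.0648, 0.0, -0.072]] [[0.0, -3.0, -0.0], [0.0, -7.0, 0.0], [0.0, -11.0, -0.0], [0.0, -15.0, -0.0], [0.0, -19.0, -0.0], [0.0, -23.0, -0.0], [0.0, -27.0, -0.0], [0.0, -27.0, -0.0]]
```

View pics/l1.png

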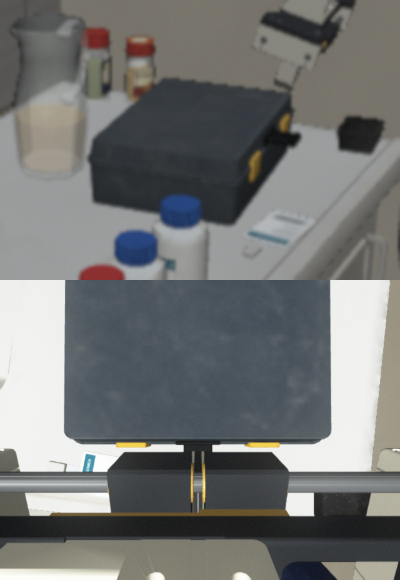

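The fingers closed to nothing and the lid stayed shut: the tongue slipped out. The push on the tool was straight back along its axis, so the contact was at the tips. I'll check the real tip and tongue positions against the depth maps.

```bash
python3 - <<'E'
from arc import *
from cell import *
s=observe(); tcp=s["tool_pos"]; R=rot(s["tool_rot"])
outs=[]
for n in("scene","wrist"):
    c=read_camera(n); W=cloud(c)
    # points in tool frame near the tip
    L=R.inv().apply(np.nan_to_num(W.reshape(-1,3),nan=9)-tcp)
    m=(abs(L[:,0])<.02)&(abs(L[:,1])<.03)&(L[:,2]<.03)&(L[:,2]>-.05); P=L[m]
    print(n,"tip pts",len(P), "z pct",np.percentile(P[:,2],[50,90,97,100]).round(4) if len(P) else "", "lo/hi",P.min(0).round(4) if len(P) else "",P.max(0).round(4) if len(P) else "")
    K=C.inv().apply(np.nan_to_num(W.reshape(-1,3),nan=9)-O)
    m=(K[:,0]>-.15)&(K[:,0]<-.099)&(abs(K[:,1])<.03)&(K[:,2]>.055)&(K[:,2]<.085); P=K[m]
    print(n,"tongue",len(P),np.percentile(P,[3,50,97],axis=0).round(4).tolist() if len(P) else "")
    im=c["color"].copy()
    def mark(X,col):
        q=c["R"]@X+c["t"]; u=(q[0]/q[2]*c["fx"]+c["cx"],q[1]/q[2]*c["fy"]+c["cy"]); return u,col
    M=[mark(tcp,(0,0,255)),mark(tcp+R.apply([0,0,-.019]),(0,255,255))]
    M+=[mark(O+C.apply(x),(0,255,0)) for x in([-.116,.015,.069],[-.116,-.015,.069],[-.135,.015,.069],[-.135,-.015,.069],[-.096,.015,.074],[-.096,-.015,.074])]
    u0,v0=(int(M[0][0][0])-70,int(M[0][0][1])-50) if n=="scene" else (220,130)
    k=5 if n=="scene" else 3.5
    w,h=(150,110) if n=="scene" else (200,157)
    v0=max(0,v0);u0=max(0,u0)
    o=cv2.resize(im[v0:v0+h,u0:u0+w],None,fx=k,fy=k,interpolation=cv2.INTER_CUBIC)
    for u,col in M: cv2.circle(o,(int((u[0]-u0+.5)*k),int((u[1]-v0+.5)*k)),4,col,2)
    print(n,[np.round(u,1).tolist() for u,_ in M])
    if n=="scene": cv2.imwrite("pics/chk.png",o)
E
```

```text
scene tip pts 141 z pct [-0.0281  0.0288  0.0296  0.0299] lo/hi [-0.0196 -0.03   -0.0499] [0.0196 0.0299 0.0299]
scene tongue 127 [[-0.1349, -0.0126, 0.0604], [-0.1164, 0.0098, 0.0715], [-0.0994, 0.0205, 0.0754]]
scene [[417.8, 203.5], [420.2, 196.8], [420.0, 220.7], [423.0, 216.7], [427.5, 221.8], [430.5, 217.7], [412.2, 217.7], [415.4, 213.7]]
wrist tip pts 2514 z pct [0.0279 0.0295 0.0298 0.03  ] lo/hi [-0.0007 -0.03   -0.05  ] [0.02   0.0298 0.03  ]
wrist tongue 574 [[-0.107, -0.0156, 0.0706], [-0.1032, -0.0016, 0.0726], [-0.0994, 0.0124, 0.0742]]
wrist [[317.2, 275.0], [317.2, 288.5], [293.2, 288.5], [339.8, 288.4], [293.2, 318.1], [339.8, 318.0], [292.7, 257.7], [340.2, 257.6]]
```

View pics/chk.png

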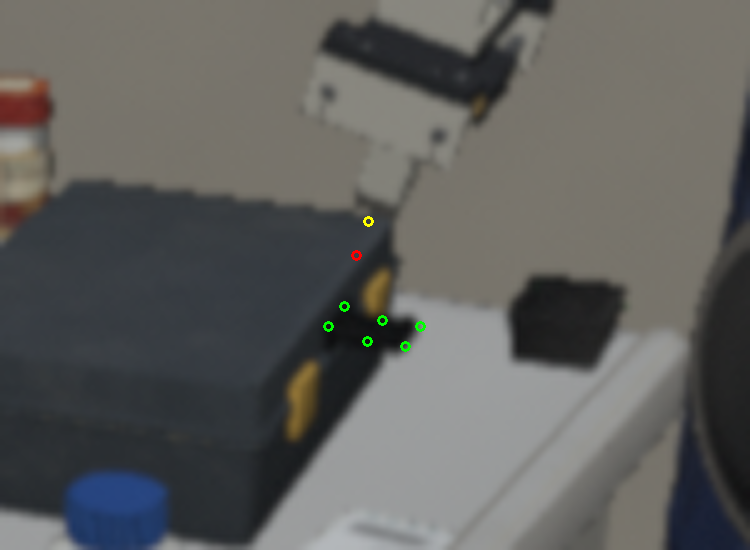

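The overlay shows the tongue marks (350–415, 330) agreeing with the picture, but the visible fingertip ends near (375,215), above the computed TCP at (356,255). I'll quantify that with depth.

```bash
python3 - <<'E'
from arc import *
from cell import *
s=observe(); tcp=s["tool_pos"]; R=rot(s["tool_rot"])
c=read_camera("scene"); W=cloud(c); img=c["color"]
L=R.inv().apply(np.nan_to_num(W.reshape(-1,3),nan=9)-tcp).reshape(480,640,3)
K=C.inv().apply(np.nan_to_num(W.reshape(-1,3),nan=9)-O).reshape(480,640,3)
for v in range(184,212,2):
    for u in range(412,430,3): print(f"({L[v,u,0]*1e3:.0f},{L[v,u,1]*1e3:.0f},{L[v,u,2]*1e3:.0f}|{img[v,u].mean():.0f})" if abs(L[v,u]).max()<.1 else "(far|%d)"%img[v,u].mean(),end=" ")
    print(v)
E
```

```text
(far|113) (far|113) (far|113) (8,-18,-58|122) (0,-22,-63|127) (-6,-20,-65|118) 184
(far|113) (far|113) (far|114) (6,-16,-53|125) (-1,-19,-57|127) (-8,-21,-60|127) 186
(far|113) (far|113) (far|113) (5,-16,-48|127) (-2,-17,-51|126) (-9,-18,-55|126) 188
(far|114) (far|114) (far|116) (3,-15,-43|127) (-3,-12,-45|127) (-11,-17,-50|120) 190
(far|113) (far|114) (8,-17,-36|82) (1,-20,-40|109) (-5,-17,-42|124) (-13,-19,-46|107) 192
(far|99) (far|97) (8,-7,-27|81) (0,-12,-32|60) (-7,-19,-38|86) (-13,-9,-37|90) 194
(far|59) (far|57) (far|68) (far|59) (-8,-10,-29|61) (-13,2,-28|97) 196
(35,99,32|61) (far|59) (far|60) (far|62) (far|58) (far|112) 198
(31,87,32|61) (24,90,30|61) (17,92,28|62) (11,97,27|65) (far|46) (far|113) 200
(27,69,30|61) (20,74,29|61) (13,74,26|63) (6,80,25|53) (far|42) (far|113) 202
(22,49,27|62) (17,62,29|62) (9,60,25|63) (5,79,30|40) (far|36) (far|98) 204
(19,39,27|61) (13,47,28|63) (6,49,25|51) (2,77,34|39) (far|52) (far|100) 206
(16,27,27|60) (9,33,27|60) (4,47,30|40) (1,77,39|64) (-7,76,36|80) (far|108) 208
(12,12,26|62) (6,22,27|46) (4,58,40|40) (-4,58,36|97) (-8,84,44|68) (far|109) 210
```

The last finger surface in the scene depth lies ~28 mm behind the stated TCP. I'll open the fingers and check with the wrist depth as well.

>>> arm_command(
  fingers=[0,0,0,0,0,0],
  travel=[
    [0,0,0],
    [0,0,0],
    [0,0,0],
    [0,0,0],
    [0,0,0],
    [0,0,0],
  ],
  dr=[
    [0,0,0],
    [0,0,0],
    [0,0,0],
    [0,0,0],
    [0,0,0],
    [0,0,0],
  ],
)

```text
time: 12.65
tool_pos: [0.4452, -0.1805, 0.1071]
tool_rot: [3.141, -0.266, 0.109]
contact_force: [-1.1, -0.3, 0.1]
opening: 0.0359
grip_force: 0.0
```

```bash
python3 - <<'E'
from arc import *
from cell import *
s=observe(); tcp=s["tool_pos"]; R=rot(s["tool_rot"]); print(tcp.round(4),s["opening"],np.degrees(s["tool_rot"]).round(1))
for n in("scene","wrist","top"):
    c=read_camera(n); W=cloud(c)
    o=-c["R"].T@c["t"]; print(n,"cam in tool",R.inv().apply(o-tcp).round(3),"f",c["fx"])
    L=R.inv().apply(np.nan_to_num(W.reshape(-1,3),nan=9)-tcp)
    m=(abs(L[:,0])<.03)&(abs(L[:,1])<.06)&(L[:,2]<.02)&(L[:,2]>-.08); P=L[m]
    for a in np.arange(-.08,.02,.005):
        k=P[(P[:,2]>=a)&(P[:,2]<a+.005)]
        if len(k): print(round(a*1e3),len(k),"x",(k[:,0].min()*1e3).round(),(k[:,0].max()*1e3).round(),"y",np.percentile(k[:,1]*1e3,[0,25,50,75,100]).round())
E
```

```text
[ 0.4452 -0.1805  0.1071] 0.035887600527569535 [179.9 -15.2   6.3]
scene cam in tool [-0.191 -1.362 -0.574] f 592.7527279858473
-75 10 x -13.0 8.0 y [-43. -41. -39. -38. -36.]
-70 14 x -13.0 5.0 y [-40. -39. -35. -34. -27.]
-65 24 x -13.0 9.0 y [-41. -39. -38. -35. -23.]
-60 20 x -14.0 8.0 y [-44. -39. -37. -34. -22.]
-55 18 x -13.0 7.0 y [-42. -39. -37. -36. -28.]
-50 22 x -13.0 8.0 y [-39. -36. -35. -24.  21.]
-45 29 x -14.0 8.0 y [-40. -37. -35. -22.  36.]
-40 17 x -14.0 8.0 y [-37. -35. -32. -30.  19.]
-35 19 x -13.0 8.0 y [-33. -31. -29.  -6.  25.]
-30 12 x -13.0 8.0 y [-27. -25. -23.  16.  20.]
-25 3 x -11.0 8.0 y [-22. -21. -20. -20. -20.]
wrist cam in tool [ 0.068  0.    -0.183] f 358.69319017981087
-80 190 x -6.0 8.0 y [-22. -22.  22.  22.  23.]
-75 556 x -10.0 5.0 y [-22. -21. -20.  22.  23.]
-70 152 x -10.0 2.0 y [-22. -20.  20.  20.  23.]
-65 121 x -10.0 11.0 y [-30. -20. -20.  20.  30.]
-60 347 x -10.0 11.0 y [-32. -25.  20.  25.  32.]
-55 388 x -10.0 12.0 y [-33. -25.   0.  26.  33.]
-50 394 x 5.0 11.0 y [-34. -26. -20.  26.  34.]
-45 391 x 2.0 11.0 y [-35. -26.  20.  27.  36.]
-40 383 x -1.0 11.0 y [-36. -25. -20.  26.  36.]
-35 281 x -3.0 11.0 y [-33. -24. -20.  23.  33.]
-30 193 x -4.0 11.0 y [-28. -20.  20.  21.  28.]
-25 14 x 2.0 11.0 y [-24. -20. -20.  20.  24.]
top cam in tool [ 0.338 -0.226 -1.033] f 546.1041951644328
-80 4 x 7.0 10.0 y [26. 26. 27. 28. 29.]
-75 5 x 7.0 10.0 y [23. 25. 25. 27. 31.]
-70 3 x 7.0 9.0 y [23. 23. 24. 27. 30.]
-65 1 x 5.0 5.0 y [23. 23. 23. 23. 23.]
-60 2 x 3.0 4.0 y [23. 23. 23. 23. 23.]
-55 1 x 1.0 1.0 y [23. 23. 23. 23. 23.]
-50 4 x -1.0 10.0 y [23. 23. 23. 27. 37.]
-45 7 x 9.0 11.0 y [25. 27. 28. 32. 36.]
-40 7 x -5.0 11.0 y [23. 23. 26. 32. 36.]
-35 9 x -7.0 10.0 y [22. 23. 26. 29. 34.]
-30 1 x -6.0 -6.0 y [23. 23. 23. 23. 23.]
15 1 x 13.0 13.0 y [24. 24. 24. 24. 24.]
```

Two cameras agree that the fingertips end ~24 mm short of the reported TCP, so the true grasp point is 43 mm behind it. I'll correct for this and re-plan.

```bash
sed -i 's/\.019+dz/.043+dz/' arc.py; python3 - <<'E'
from arc import *
from cell import observe
s=observe(); q=s["qpos"]
for dz in(-.055,0):
    p,R=pose(0,30,dz); print(p.round(4)); move(s,p,R); qq,e=ik(p,R,q); print(qq.round(2),round(e,5))
q=qq
for a in range(0,61,10):
    p,R=pose(a,30-a); q,e=ik(p,R,q); print(a,q.round(2),round(e,5))
E
```

```text
[ 0.4249 -0.1818  0.0794]
travel [-0.027, -0.001, 0.0215] dr [0.11, 14.77, -0.12]
[-0.91  0.26  2.26  0.96  0.54 -0.27] 0.0
[ 0.4522 -0.1787  0.0318]
travel [-0.0129, -0.0011, 0.0746] dr [0.11, 14.77, -0.12]
[-0.84  0.41  2.25  1.23  0.45 -0.51] 0.0
0 [-0.84  0.41  2.25  1.23  0.45 -0.51] 0.0
10 [-0.72  0.32  2.09  0.51  0.55  0.32] 0.0
20 [-0.61  0.31  1.91  0.16  0.8   0.74] 0.0
30 [-0.52  0.36  1.7   0.    1.08  0.94] 0.0
40 [-0.44  0.45  1.47 -0.09  1.36  1.05] 0.0
50 [-0.37  0.58  1.23 -0.16  1.65  1.1 ] 0.0
60 [-0.32  0.73  0.95 -0.23  1.93  1.11] 0.0
```

>>> arm_command(
  fingers=[0,0,0,0,0,0],
  travel=[
    [-0.01,0,0.005],
    [-0.018,-0.001,0.01],
    [-0.024,-0.001,0.015],
    [-0.027,-0.001,0.0215],
    [-0.027,-0.001,0.0215],
    [-0.027,-0.001,0.0215],
  ],
  dr=[
    [0,5,0],
    [0,10,0],
    [0.1,14.8,0],
    [0.1,14.8,-0.1],
    [0.1,14.8,-0.1],
    [0.1,14.8,-0.1],
  ],
)

```text
time: 13.3
tool_pos: [0.4232, -0.1813, 0.0781]
tool_rot: [-3.139, -0.523, 0.108]
contact_force: [-0.8, 0.2, -0.2]
opening: 0.0458
grip_force: 0.0
```

```bash
python3 - <<'E'
from arc import *
from cell import observe
s=observe();p,R=pose(0,30,0); print(s["tool_pos"],s["opening"],s["contact_force"]); move(s,p,R)
E
```

```text
[ 0.42322588 -0.18126132  0.0780863 ] 0.04584015091532884 [-0.7829539   0.19366853 -0.15574718]
travel [0.0021, 0.0007, 0.0547] dr [-0.04, 0.03, -0.2]
```

>>> arm_command(
  fingers=[0,0,0,0,0,0],
  travel=[
    [0,0,0.012],
    [0,0,0.025],
    [0.001,0,0.038],
    [0.001,0,0.048],
    [0.001,0,0.055],
    [0.001,0,0.055],
  ],
  dr=[
    [0,0,0],
    [0,0,0],
    [0,0,0],
    [0,0,0],
    [0,0,0],
    [0,0,0],
  ],
)

```text
time: 13.8
tool_pos: [0.454, -0.1782, 0.0317]
tool_rot: [-3.14, -0.524, 0.112]
contact_force: [0.6, -0.2, 0.4]
opening: 0.0462
grip_force: 0.0
```

>>> arm_command(
  fingers=[1,1,1,1,1,1,1,1],
  travel=[
    [0,0,0],
    [0,0,0],
    [0,0,0],
    [0,0,0],
    [0,0,0],
    [0,0,0],
    [0,0,0],
    [0,0,0],
  ],
  dr=[
    [0,0,0],
    [0,0,0],
    [0,0,0],
    [0,0,0],
    [0,0,0],
    [0,0,0],
    [0,0,0],
    [0,0,0],
  ],
  squeeze=25,
)

```text
time: 14.47
tool_pos: [0.4536, -0.1803, 0.0329]
tool_rot: [3.138, -0.525, 0.111]
contact_force: [0.0, -5.7, -1.1]
opening: 0.0296
grip_force: 25.0
```

```bash
python3 lift.py 0 1 2 4 6 8 10 12 12
```

```text
[ 0.4536 -0.1803  0.0329] want [ 0.4522 -0.1787  0.0318] F [ 0.  -5.7 -1.1] [-0.81  0.33 -0.35] 0.02957240953842597 24.999440512619913 q [-0.84  0.41  2.25  1.23  0.44 -0.5 ]
[[0.0013, 0.0, -0.0032], [0.0027, -0.0, -0.0063], [0.0057, -0.0, -0.0125], [0.0088, -0.0, -0.0187], [0.0122, 0.0, -0.0247], [0.0158, -0.0, -0.0305], [0.0196, -0.0, -0.0363], [0.0196, -0.0, -0.0363]] [[-0.0, -1.0, -0.0], [-0.0, -2.0, -0.0], [0.0, -4.0, -0.0], [-0.0, -6.0, -0.0], [-0.0, -8.0, -0.0], [-0.0, -10.0, 0.0], [-0.0, -12.0, -0.0], [-0.0, -12.0, -0.0]]
```

Now it holds 29.6 mm, the tongue's width. Lifting, with a 1.5 mm sideways shift to relieve the side load.

>>> arm_command(
  fingers=[1,1,1,1,1,1,1,1],
  travel=[
    [0.0013,0.0015,-0.0032],
    [0.0027,0.0015,-0.0063],
    [0.0057,0.0015,-0.0125],
    [0.0088,0.0015,-0.0187],
    [0.0122,0.0015,-0.0247],
    [0.0158,0.0015,-0.0305],
    [0.0196,0.0015,-0.0363],
    [0.0196,0.0015,-0.0363],
  ],
  dr=[
    [0,-1,0],
    [0,-2,0],
    [0,-4,0],
    [0,-6,0],
    [0,-8,0],
    [0,-10,0],
    [0,-12,0],
    [0,-12,0],
  ],
)

```text
time: 15.13
tool_pos: [0.4529, -0.1804, 0.0751]
tool_rot: [3.139, -0.314, 0.114]
contact_force: [-2.7, -3.2, -1.1]
opening: 0.0296
grip_force: 25.0
```

```bash
python3 lift.py 12 14 17 20 23 26 29 32 32
```

```text
[ 0.4529 -0.1804  0.0751] want [ 0.4511 -0.1788  0.073 ] F [-2.7 -3.2 -1.1] [-0.64  0.67 -0.26] 0.02960759119161513 24.994477308355272 q [-0.7   0.31  2.05  0.41  0.6   0.44]
[[0.0027, 0.0, -0.0063], [0.0072, 0.0, -0.0156], [0.0122, 0.0, -0.0247], [0.0177, 0.0, -0.0334], [0.0236, 0.0, -0.0419], [0.0299, 0.0, -0.0501], [0.0367, 0.0, -0.0579], [0.0367, 0.0, -0.0579]] [[-0.0, -2.0, -0.0], [0.0, -5.0, -0.0], [0.0, -8.0, -0.0], [0.0, -11.0, -0.0], [0.0, -14.0, -0.0], [0.0, -17.0, -0.0], [0.0, -20.0, -0.0], [0.0, -20.0, -0.0]]
```

>>> arm_command(
  fingers=[1,1,1,1,1,1,1,1],
  travel=[
    [0.0027,0.001,-0.0063],
    [0.0072,0.001,-0.0156],
    [0.0122,0.001,-0.0247],
    [0.0177,0.001,-0.0334],
    [0.0236,0.001,-0.0419],
    [0.0299,0.001,-0.0501],
    [0.0367,0.001,-0.0579],
    [0.0367,0.001,-0.0579],
  ],
  dr=[
    [0,-2,0],
    [0,-5,0],
    [0,-8,0],
    [0,-11,0],
    [0,-14,0],
    [0,-17,0],
    [0,-20,0],
    [0,-20,0],
  ],
)

```text
time: 15.8
tool_pos: [0.47, -0.1783, 0.1408]
tool_rot: [-3.141, 0.036, 0.113]
contact_force: [-2.5, 1.6, 0.4]
opening: 0.0301
grip_force: 25.0
```

```bash
python3 lift.py 32 34 37 40 43 46 49 52 52
```

```text
[ 0.47   -0.1783  0.1408] want [ 0.4679 -0.1769  0.1393] F [-2.5  1.6  0.4] [-0.04  0.38 -0.03] 0.030137052558693284 25.005443757399917 q [-0.5   0.38  1.65 -0.02  1.15  0.97]
[[0.0027, -0.0, -0.0063], [0.0072, -0.0, -0.0156], [0.0122, -0.0, -0.0247], [0.0177, 0.0, -0.0334], [0.0236, -0.0, -0.0419], [0.0299, 0.0, -0.0501], [0.0367, 0.0, -0.0579], [0.0367, 0.0, -0.0579]] [[-0.0, -2.0, -0.0], [-0.0, -5.0, -0.0], [0.0, -8.0, -0.0], [0.0, -11.0, -0.0], [0.0, -14.0, -0.0], [0.0, -17.0, -0.0], [0.0, -20.0, -0.0], [0.0, -20.0, -0.0]]
```

>>> arm_command(
  fingers=[1,1,1,1,1,1,1,1],
  travel=[
    [0.0027,0,-0.0063],
    [0.0072,0,-0.0156],
    [0.0122,0,-0.0247],
    [0.0177,0,-0.0334],
    [0.0236,0,-0.0419],
    [0.0299,0,-0.0501],
    [0.0367,0,-0.0579],
    [0.0367,0,-0.0579],
  ],
  dr=[
    [0,-2,0],
    [0,-5,0],
    [0,-8,0],
    [0,-11,0],
    [0,-14,0],
    [0,-17,0],
    [0,-20,0],
    [0,-20,0],
  ],
)

```text
time: 16.47
tool_pos: [0.5078, -0.1741, 0.1963]
tool_rot: [-3.139, 0.388, 0.114]
contact_force: [-3.3, 2.9, 4.4]
opening: 0.0297
grip_force: 25.0
```

```bash
python3 lift.py 52 54 56 58 59 60 60; cat > lid.py <<'E'
from arc import *
from cell import *
s=observe(); print(s["tool_pos"].round(4),np.degrees(s["tool_rot"]).round(2),s["contact_force"].round(1),s["opening"],s["grip_force"])
im=[]
for n in("scene","top"):
    c=read_camera(n); W=cloud(c); im.append(c["color"])
    K=C.inv().apply(np.nan_to_num(W.reshape(-1,3),nan=9)-H)
    for lab,half in(("R",(-.125,-.075)),("L",(.05,.125))):
        m=(K[:,1]>half[0])&(K[:,1]<half[1])&(K[:,2]>.05)&(K[:,2]<.2)&(K[:,0]>-.2)&(K[:,0]<.03)
        P=K[m]
        if len(P)<60: continue
        # robust line fit in x-z (edge-on view of the lid plane)
        l=cv2.fitLine(P[:,[0,2]].astype(np.float32),cv2.DIST_HUBER,0,.005,.001).ravel()
        r=abs((P[:,0]-l[2])*l[1]-(P[:,2]-l[3])*l[0])
        print(n,lab,len(P),"lid angle",np.degrees(np.arctan2(abs(l[1]),abs(l[0]))).round(2),"med res",np.median(r).round(4))
E
python3 lid.py
```

```text
[ 0.5078 -0.1741  0.1963] want [ 0.5064 -0.1726  0.1959] F [-3.3  2.9  4.4] [ 0.29  0.61 -0.23] 0.02971304192363272 25.003540024627 q [-0.36  0.61  1.17 -0.17  1.71  1.1 ]
[[0.0027, -0.0, -0.0063], [0.0057, -0.0, -0.0125], [0.0088, -0.0, -0.0187], [0.0105, -0.0, -0.0217], [0.0122, -0.0, -0.0247], [0.0122, -0.0, -0.0247]] [[0.0, -2.0, -0.0], [0.0, -4.0, -0.0], [0.0, -6.0, -0.0], [0.0, -7.0, -0.0], [0.0, -8.0, -0.0], [0.0, -8.0, -0.0]]
[ 0.5078 -0.1741  0.1963] [-179.85   22.22    6.51] [-3.3  2.9  4.4] 0.02971304192363272 25.003540024627
scene L 206 lid angle 19.76 med res 0.0014
top R 209 lid angle 30.13 med res 0.0036
top L 1746 lid angle 50.88 med res 0.0011
```

>>> arm_command(
  fingers=[1,1,1,1,1,1,1],
  travel=[
    [0.0027,0,-0.0063],
    [0.0057,0,-0.0125],
    [0.0088,0,-0.0187],
    [0.0105,0,-0.0217],
    [0.0122,0,-0.0247],
    [0.0122,0,-0.0247],
    [0.0122,0,-0.0247],
  ],
  dr=[
    [0,-2,0],
    [0,-4,0],
    [0,-6,0],
    [0,-7,0],
    [0,-8,0],
    [0,-8,0],
    [0,-8,0],
  ],
)

```text
time: 17.15
tool_pos: [0.5275, -0.1719, 0.2141]
tool_rot: [-3.138, 0.523, 0.114]
contact_force: [-0.1, 5.0, -0.0]
opening: 0.0299
grip_force: 25.0
```

```bash
cat >> lid.py <<'E'
cv2.imwrite("pics/end.png",np.vstack([cv2.resize(im[0],(400,300)),cv2.resize(im[1][150:390,180:560],(475,300))[:,:400]]) )
L=K[(K[:,1]>.04)&(K[:,1]<.12)]
for lo,hi in((.07,.15),(.09,.19),(.06,.19)):
    P=L[(L[:,2]>lo)&(L[:,2]<hi)&(L[:,0]>-.16)&(L[:,0]<.0)]
    l=cv2.fitLine(P[:,[0,2]].astype(np.float32),cv2.DIST_HUBER,0,.005,.001).ravel()
    d=np.hypot(0,0)+( l[2]*l[1]-l[3]*l[0])
    print("fit",len(P),np.degrees(np.arctan2(abs(l[1]),abs(l[0]))).round(2),"dist hinge to outer face",abs(d).round(4))
E
python3 lid.py; python3 lift.py 60 61
```

```text
[ 0.5275 -0.1719  0.2141] [-179.81   29.97    6.5 ] [-0.1  5.  -0. ] 0.02986467989622717 25.007587743457407
scene R 90 lid angle 51.11 med res 0.0029
scene L 190 lid angle 15.32 med res 0.0013
top L 1267 lid angle 58.9 med res 0.0014
fit 515 59.62 dist hinge to outer face 0.0265
fit 875 54.84 dist hinge to outer face 0.0368
fit 1075 58.21 dist hinge to outer face 0.0286
[ 0.5274 -0.1718  0.2141] want [ 0.5268 -0.1703  0.2142] F [ 0.6  5.9 -1.4] [ 0.65 -0.37 -0.4 ] 0.02940160209207954 25.00827912474051 q [-0.32  0.73  0.95 -0.22  1.94  1.1 ]
[[0.0013, 0.0, -0.0032]] [[0.0, -1.0, 0.0]]
```

View pics/end.png

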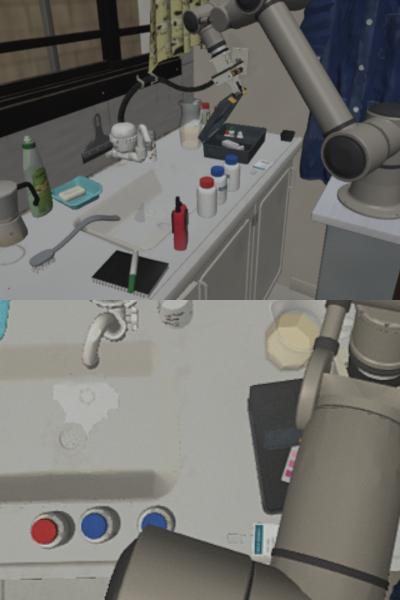

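The picture shows the lid held open in the gripper with the chart inside it, and all three bottles upright in a row (lower view: ≈(47,530), (95,525), (155,522)). The lid fits at 59.6°, with the tool at 60.0°. I'll settle with a small sideways relief, then hand in.

>>> arm_command(
  fingers=[1,1,1,1,1,1],
  travel=[
    [0,-0.0005,0],
    [0,-0.001,0],
    [0,-0.001,0],
    [0,-0.001,0],
    [0,-0.001,0],
    [0,-0.001,0],
  ],
  dr=[
    [0,0,0],
    [0,0,0],
    [0,0,0],
    [0,0,0],
    [0,0,0],
    [0,0,0],
  ],
)

```text
time: 17.75
tool_pos: [0.5279, -0.1719, 0.2144]
tool_rot: [-3.141, 0.523, 0.111]
contact_force: [2.4, 2.2, -6.2]
opening: 0.0298
grip_force: 25.0
```

```bash
python3 lid.py && python3 -c "
from cell import *
print(hand_in())"
```

```text
[ 0.5279 -0.1719  0.2144] [-179.98   29.95    6.38] [ 2.4  2.2 -6.2] 0.029794369698321166 25.000381178688258
scene R 85 lid angle 50.94 med res 0.0027
scene L 189 lid angle 15.41 med res 0.0012
top L 1241 lid angle 58.32 med res 0.0016
fit 502 59.71 dist hinge to outer face 0.0266
fit 856 56.06 dist hinge to outer face 0.0342
fit 1042 57.53 dist hinge to outer face 0.0301
the job is handed in; nothing more can be done
None
```

I stood the sample bottle upright next to sample_a (95 mm between axes), then opened the lid and handed in at about 18 s with the gripper still holding it at about 60° (tool 60°, best camera fit 59.7°); the first try at the tongue slipped off with the lid still shut, and the second held.

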